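Nest the graded craft pots after stamping

ROBOT

A 6-joint arm with a two-finger parallel gripper is mounted at the origin on the work surface. World frame = base frame: x ahead of the robot, y to its left, z up, the work surface at z = 0. Lengths are in mm, angles in degrees, forces in N, time in s.
With the tool pointing down it reaches from about 300 to 850 mm from the base axis. Payload 4.2 kg.
Tool frame: the origin (TCP) lies midway between the tips of the shut fingers; the grasp point (between the pads) lies 19 mm behind it (env.grip_point_offset is the distance from the TCP to the grasp point, in mm); z points along the fingers, x is the direction in which the jaws open and shut, and the axes are right-handed (so a half turn about z gives the same grasp; the last joint's range is limited). The gripper opens to 91 mm and grips with 3 to 60 N. Pads are 32 mm wide; open, the fingers measure 118 mm over their backs; the gripper's body (76 mm by 178 mm) begins 60 mm behind the grasp point.
Start: joints at [72.193, 18.312, 89.639, -0, 72.044, -1.146], TCP at [164.865, 550.874, 213.976] pointing down, gripper open.
Joint ranges: [-177.97, 177.97], [-48.28, 115.42], [12.27, 149.76], [-77.06, 257.06], [2.81, 150.46], [-146.56, 146.56]. Speed limits (degrees/s): [147.25, 147.25, 180, 180, 180, 180].

INTERFACE

Orientations are given as [roll, pitch, yaw] about the fixed x, y, z axes, in that order (R = Rz(yaw) Ry(pitch) Rx(roll)).
In Python, from workcell import env gives the robot as it stands.
- The arm moves only by the shell command python3 -m pendant 'ROWS' [FORCE]. ROWS is JSON, a list of rows, each an object with "xyz": the shift along the tool's x, y, z in m, a list of three; "roll": the turn about the tool's z in degrees; "jaw": the closure, from 0 (fully open) to 1 (shut). A call has exactly 8 rows; each row is the pose to reach, as a shift and turn from the pose commanded when the call began, along the tool's axes at that moment; what a row does not reach only later rows make up. A row lasts 1/8 s, in which the tool goes at most 62.5 mm and 10.7 degrees, less where a joint would pass 70% of its speed; a pose out of reach is approached as far as the arm can. A call with a gripper value outside its range is refused whole. The fingers move at their own pace and stop on an object; FORCE is the grip in N (left out, the last holds). Time passes only in rows, so rows that repeat a pose let the fingers close, or fill a call up. It gives the time, the measured TCP pose, the force and the opening at its end, in the units of the state.
- env.state(): the state, without advancing time (a new reading comes with each control period).
- env.grab_frame(name): name is "scene" or "top" or "wrist"; returns (picture, depth): 480x640x3 uint8, blue, green, red; 480x640 float32, mm along the optical axis (not along the pixel's ray), 0 where there is no reading.
- env.camera_params(name): a dict with "camera_matrix" (3x3 intrinsics, pixels), "cam_to_world" (4x4, takes a point from camera to world coordinates); the wrist camera has in their place "hand_eye" (4x4, takes a point from camera to tool coordinates, whose origin is the TCP and whose axes are the tool frame's). Camera axes: x right, y up, looking along -z (the intrinsics and any distortion apply to the point x, -y, -z); pixel columns grow to the right and rows downward; lengths in mm; the calibration is good to about 2 mm. The wrist camera is an equidistant fisheye: a pixel r from the principal point sees the ray r / f radians off the axis. A picture is of the moment at which its call begins: read the wrist's pose just before it. camera_params takes no time and is no camera call.
- env.job_done(): hands the job in, once; it reports no verdict.
The state is a dict: "time_s": time; "qpos": joint angles; "qvel": joint speeds; "effort": joint torques, N m; "ee_pos": TCP position; "ee_rot": TCP orientation; "force": force on the tool from outside, world axes, zero at the start; "torque": the same for the moment, N m; "gripper_width": finger opening in mm.
Only numpy, scipy, OpenCV 4.12 (cv2) and the standard library are available. Lean on these libraries where they do the work, as an engineer would, in place of code of your own. Each camera call takes 0.05 s, during which the arm holds its last target. There are 200 camera calls.

TASK

The bag stamping is finished: pack the three empty craft pots into one another by size, the yellow medium pot inside the blue large one and the green small pot inside the yellow one, each upright and resting right down on the floor of the next. Leave the nest standing on the round cork mat where the blue pot already is. Set the pots down gently instead of dropping them, do not tip any over, and leave the ink pad, stamp, glue jar and brush in their places.

Things in the scene. Friction and masses are not known exactly. Their poses are not given: they have to be found in the camera images.
- mat: Round cork mat, 140 mm across, 4 mm thick, fixed to the table. Origin: centre of its underside, on the table top.
- pot_large: Large blue plastic pot, open at the top, slightly flared: 98 mm across the rim, 86 mm across the foot, 56 mm high, wall 4 mm, solid bottom 14 mm thick (inner floor 14 mm above the underside, 42 mm below the rim). 0.22 kg. Starts on the cork mat. Origin: centre of the underside, z up along its axis. Round: yaw does not matter.
- pot_medium: Medium yellow plastic pot, open at the top: 66 mm across the rim, 56 mm across the foot, 64 mm high, wall 4 mm, solid bottom 14 mm thick. 0.12 kg. Starts upright on the table. Nested fully in the large pot its rim stands 22 mm above the large rim. Origin: centre of the underside, z up along its axis. Round: yaw does not matter.
- pot_small: Small green plastic pot, open at the top: 47 mm across the rim, 37 mm across the foot, 72 mm high, wall 4 mm, solid bottom 14 mm thick. 0.08 kg. Starts upright on the table. Nested fully in the medium pot its rim stands 22 mm above the medium rim. Origin: centre of the underside, z up along its axis. Round: yaw does not matter.
- ink_pad: Red ink pad in a black tray, 60 x 90 x 16 mm, lying loose on the table. Origin: centre of the underside. Bystander.
- stamp: Wooden hand stamp, block 45 x 60 x 24 mm with a turned knob, 63 mm high in all, standing loose. Origin: centre of the underside. Bystander.
- glue_jar: White glue jar with an orange cap, 52 mm across, 70 mm high, loose. Origin: centre of the underside. Bystander.
- brush: Brush 170 mm long, lying loose on the table, handle towards its -x. Origin: underside, near its middle. Bystander.
There are look-alikes about, which are no part of the job. Several things have the shape of the pot_large; the one meant has the colours described above.

How it is judged (in metres and radians):
At the end, for the whole second after the job is handed in: Large pot on the mat (centres within 45 mm); medium pot resting on the large one's inner floor (underside 11 to 18 mm above its underside, axes within 20 mm); small pot likewise in the medium (axes within 15 mm); all upright within 4.5 degrees and at rest (horizontal distance between pot_large and mat below 0.045 m and z of pot_large in the frame of mat between 0.002 and 0.008 m and horizontal distance between pot_medium and pot_large below 0.02 m and z of pot_medium in the frame of pot_large between 0.011 and 0.018 m and horizontal distance between pot_small and pot_medium below 0.015 m and z of pot_small in the frame of pot_medium between 0.011 and 0.018 m and angle between each of pot_large, pot_medium, pot_small's own z axis and vertical below 0.08 rad and linear speed of each of pot_large, pot_medium, pot_small below 0.02 m/s); the robot touches nothing.
It fails at once if the ink pad, stamp, glue jar or brush is pushed more than 40 mm from its place (distance of any of ink_pad, stamp, glue_jar, brush from where it was at the start of the episode above 0.04 m).
It fails at once if the medium pot is dropped (falls free of the fingers faster than 0.6 m/s, a fall of about 18 mm) (contact force between pot_medium and the fingers below 0.01 N and linear speed of pot_medium above 0.6 m/s).
It fails at once if the small pot is dropped (falls free of the fingers faster than 0.6 m/s, a fall of about 18 mm) (contact force between pot_small and the fingers below 0.01 N and linear speed of pot_small above 0.6 m/s).
It fails at once if a pot is tipped over (more than 60 degrees) (angle between any of pot_large, pot_medium, pot_small's own z axis and vertical above 1.05 rad).
It also fails if it takes over 64 s, if anything falls off the work surface, if the arm or the gripper's body presses on something with over 40 N, if the wrist force passes 120 N, or if a joint passes its speed limit or range.

## Working session

There is one attempt and no reset: what is moved stays moved. The work goes in short steps, Python scripts to look and compute and a shell command to move; the robot and the scene stay as the last step left them, time stands still between calls to the robot, and variables do not carry over. Pictures are saved under pics/ and viewed, about 8 in all and at most 12, crops included, and the job is handed in when it is done.

```bash
mkdir -p pics; ls; cat > h.py <<'E'
import numpy as np,cv2
from workcell import env
def cast(name,u,v,z):
    p=env.camera_params(name);K=np.array(p['camera_matrix']);T=np.array(p['cam_to_world'])
    d=np.array([(u-K[0,2])/K[0,0],-(v-K[1,2])/K[1,1],-1.]);d=T[:3,:3]@d;o=T[:3,3]
    return o+d*(z-o[2])/d[2]
E
python3 - <<'E'
from h import *
for n in ('top','scene'):
    im,d=env.grab_frame(n); cv2.imwrite(f'pics/{n}0.png',im); np.save(f'{n}_d.npy',d)
    p=env.camera_params(n); print(p)
print(env.camera_params('wrist')); print(env.state())
E
```

```text
pics
{'camera_matrix': array([[607.62253514,   0.        , 311.74311279],
       [  0.        , 607.62253514, 240.44083638],
       [  0.        ,   0.        ,   1.        ]]), 'cam_to_world': array([[ 1.54244953e-02,  9.83641159e-01, -1.79477453e-01,
         2.53055072e+02],
       [-9.99877957e-01,  1.47285280e-02, -5.20971615e-03,
         5.42583162e+00],
       [-2.48105254e-03,  1.79535907e-01,  9.83748292e-01,
         1.39829996e+03],
       [ 0.00000000e+00,  0.00000000e+00,  0.00000000e+00,
         1.00000000e+00]])}
{'camera_matrix': array([[547.5715252 ,   0.        , 323.05848706],
       [  0.        , 547.5715252 , 236.76449038],
       [  0.        ,   0.        ,   1.        ]]), 'cam_to_world': array([[-2.22204276e-01, -5.89902058e-01,  7.76299441e-01,
         1.55628128e+03],
       [ 9.74728219e-01, -1.53205077e-01,  1.62582608e-01,
         2.38440604e+02],
       [ 2.30252007e-02,  7.92807522e-01,  6.09037005e-01,
         8.75042727e+02],
       [ 0.00000000e+00,  0.00000000e+00,  0.00000000e+00,
         1.00000000e+00]])}
{'camera_matrix': array([[371.648
[... 447 characters left out ...]
,  0.00000000e+00,
         1.00000000e+00]])}
{'time_s': 0.1, 'qpos': array([ 7.21946430e+01,  1.83457717e+01,  8.96977861e+01, -6.73315495e-04,
        7.20458463e+01, -1.14726599e+00]), 'qvel': array([-0.03045765,  0.00089134, -0.18189757,  0.0394154 , -0.06770122,
       -0.03551623]), 'effort': array([ 7.52436381e-05, -4.13336992e+01, -2.32511955e+01,  7.29545695e-02,
        4.22681461e-02, -5.24919619e-05]), 'ee_pos': array([164.70696364, 550.43331786, 213.2375352 ]), 'ee_rot': array([-1.79998850e+02,  8.93990355e-02,  7.33421180e+01]), 'force': array([ 0.90000153, -0.18880074, -1.41874488]), 'torque': array([ 0.0127542 , -0.00840102, -0.01162788]), 'gripper_width': 91.28073373177087}
```

View pics/top0.png

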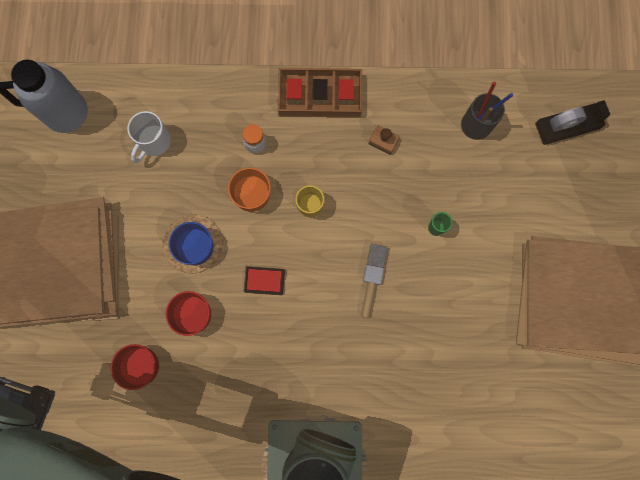

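View pics/scene0.png

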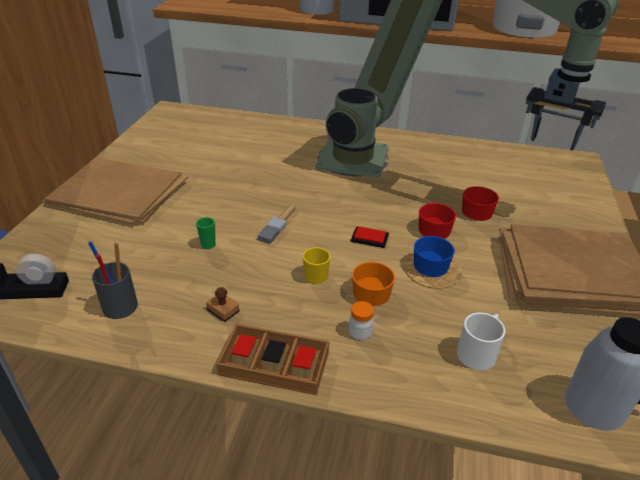

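Top view:
- Blue pot at (191,243) on the cork mat. Its same-shaped look-alikes are orange at (250,189) and red at (188,313) and (135,366). Only the (191,243) pot is blue and on the cork, so that is the one meant.
- Yellow pot at (310,200) and green pot at (441,223).
- Bystanders: ink pad (264,281), stamp (384,138), glue jar (254,138), brush (374,280).

Next I'll measure the pots and confirm with one crop.

```bash
cat >> h.py <<'E'
HUE={'blue':(110,130),'yellow':(24,34),'green':(55,85)}
def mask(im,c,win=None):
    h=cv2.cvtColor(im,cv2.COLOR_BGR2HSV);m=cv2.inRange(h,(HUE[c][0],120,40),(HUE[c][1],255,255))
    if win is not None:
        w=np.zeros_like(m);u,v,r=win;w[v-r:v+r,u-r:u+r]=255;m&=w
    return m
def to_tool(p,s):  # world displacement -> tool xyz (m)
    from scipy.spatial.transform import Rotation as R
    return R.from_euler('xyz',s['ee_rot'],degrees=True).as_matrix().T@(np.array(p)-s['ee_pos'])/1000
E
python3 - <<'E'
from h import *
im=cv2.imread('pics/top0.png');d=np.load('top_d.npy')
p=env.camera_params('top');K=p['camera_matrix'];T=p['cam_to_world'];s=env.state()
tiles=[]
for c,(u,v),H in (('blue',(191,243),60),('yellow',(310,200),64),('green',(441,223),72)):
    m=mask(im,c,(u,v,32));ys,xs=np.nonzero(m&(255*(d>0)).astype(np.uint8));z=d[ys,xs]
    P=np.c_[(xs-K[0,2])/K[0,0]*z,-(ys-K[1,2])/K[1,1]*z,-z]@T[:3,:3].T+T[:3,3]
    top=P[P[:,2]>H-8]
    (cx,cy),r=cv2.minEnclosingCircle(top[:,:2].astype(np.float32))
    print(c,len(xs),len(top),'zmax',P[:,2].max().round(1),'c',round(cx,1),round(cy,1),'r',round(r,1),'tool',to_tool([cx,cy,H],s).round(4))
    tiles.append(cv2.resize(im[v-40:v+40,u-40:u+40],(260,260),interpolation=cv2.INTER_CUBIC))
for n,u,v,z in (('orange',250,189,56),('glue',254,136,60),('brush',374,280,5),('brushtop',378,248,5),('stamp',385,138,30),('ink',264,281,16)): print(n,cast('top',u,v,z).round())
cv2.imwrite('pics/crop.png',np.hstack(tiles))
E
```

```text
blue 996 190 zmax 67.5 c 489.2 284.5 r 49.2 tool [-0.1615  0.3871  0.1535]
yellow 2 2 zmax 64.3 c 569.3 41.2 r 1.6 tool [-0.3716  0.5336  0.1498]
green 2 2 zmax 77.7 c 558.9 -287.2 r 4.2 tool [-0.6892  0.6178  0.1423]
orange [615. 155.  56.]
glue [741. 150.  60.]
brush [ 417. -132.    5.]
brushtop [ 492. -142.    5.]
stamp [ 751. -156.   30.]
ink [409. 120.  16.]
```

View pics/crop.png

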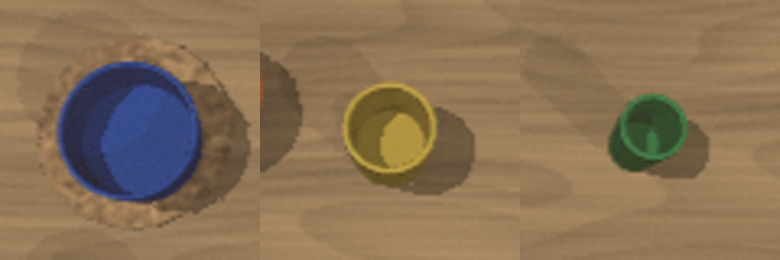

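The crop shows all three pots empty and upright, with blue on the cork. The rim circles are centred at yellow (310,199.4) and green (441.9,222). My yellow and green hue masks missed, so I'll cast the rim centres and print the hues.

```bash
python3 - <<'E'
from h import *
im=cv2.imread('pics/top0.png');h=cv2.cvtColor(im,cv2.COLOR_BGR2HSV);d=np.load('top_d.npy')
print(h[203,314],h[199,302],h[187,310],h[222,441],h[212,441],h[235,432], d[195:205,310],(d>0).mean())
s=env.state()
for n,u,v,z in (('yellow',310,199.4,64),('green',441.9,222,72),('blue',190.8,242.9,60)):
    P=cast('top',u,v,z); print(n,P.round(1),'tool',to_tool(P,s).round(4))
E
```

```text
[ 22 162 178] [ 22 163 117] [ 22 161 103] [ 58 105  90] [ 63 118 123] [ 20  99 137] [1430.1643 1427.153  1429.3085 1426.0626 1426.1593 1421.5367 1425.3802
 1418.2477 1423.8801 1426.1852] 0.9960904947916667
yellow [590.7  17.9  64. ] tool [-0.3879  0.5608  0.1498]
green [ 541.2 -277.1   72. ] tool [-0.6847  0.5979  0.1423]
blue [487.6 283.1  60. ] tool [-0.1633  0.3859  0.1535]
```

Yellow is at about (591,18) and blue at about (488,283). Moving above the yellow pot.

```bash
python3 -m pendant '[{"xyz":[-0.03,0.044,0],"roll":0,"jaw":0},{"xyz":[-0.065,0.094,0],"roll":0,"jaw":0},{"xyz":[-0.1,0.144,0],"roll":0,"jaw":0},{"xyz":[-0.135,0.194,0],"roll":0,"jaw":0},{"xyz":[-0.17,0.244,0],"roll":0,"jaw":0},{"xyz":[-0.205,0.294,0],"roll":0,"jaw":0},{"xyz":[-0.24,0.344,0],"roll":0,"jaw":0},{"xyz":[-0.27,0.39,0],"roll":0,"jaw":0}]' 20
python3 -m pendant '[{"xyz":[-0.03,0.044,0],"roll":0,"jaw":0},{"xyz":[-0.06,0.09,0],"roll":0,"jaw":0},{"xyz":[-0.09,0.13,0],"roll":0,"jaw":0},{"xyz":[-0.11,0.16,0],"roll":0,"jaw":0},{"xyz":[-0.118,0.171,0],"roll":0,"jaw":0},{"xyz":[-0.118,0.171,0],"roll":0,"jaw":0},{"xyz":[-0.118,0.171,0],"roll":0,"jaw":0},{"xyz":[-0.118,0.171,0],"roll":0,"jaw":0}]'
cat >> h.py <<'E'
def wcast(uv,z,s):
    """wrist pixel(s) -> world on plane z"""
    from scipy.spatial.transform import Rotation as R
    p=env.camera_params('wrist');K=p['camera_matrix'];E=p['hand_eye']
    uv=np.atleast_2d(uv).astype(float);a=(uv-K[:2,2])/K[0,0];r=np.hypot(*a.T)
    k=np.sin(r)/np.maximum(r,1e-9);d=np.c_[a[:,0]*k,-a[:,1]*k,-np.cos(r)]
    Rw=R.from_euler('xyz',s['ee_rot'],degrees=True).as_matrix()
    d=d@(Rw@E[:3,:3]).T;o=Rw@E[:3,3]+s['ee_pos']
    return o+d*((z-o[2])/d[:,2])[:,None]
E
python3 - <<'E'
from h import *
s=env.state();im,d=env.grab_frame('wrist');cv2.imwrite('pics/w1.png',im);np.save('w1_s.npy',s,allow_pickle=True)
print(s['ee_pos'],s['ee_rot'],s['qpos'])
E
```

```text
time_s: 1.1
ee_pos: [461.9, 178.4, 213.8]
ee_rot: [-180.0, 0.0, 73.3]
force: [1.0, 0.9, 0.3]
gripper_width: 90.9
time_s: 2.1
ee_pos: [590.4, 19.4, 214.2]
ee_rot: [-180.0, -0.0, 73.4]
force: [-0.1, -0.0, 0.4]
gripper_width: 91.4
[590.41201903  19.39992894 214.19929625] [-1.79993650e+02 -1.88803590e-02  7.34200879e+01] [ 7.55174759e-01  1.97279859e+01  8.74896352e+01  2.08492203e-02
  7.27828164e+01 -7.26710855e+01]
```

View pics/w1.png

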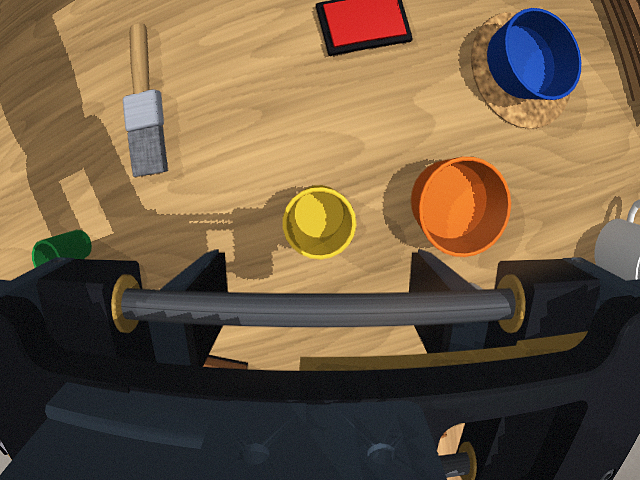

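The wrist view shows the yellow rim centred near (319,222) between the fingers, the blue pot at (535,55) and the orange look-alike at (463,206). I'll fit the rims by casting their contours onto the rim plane.

```bash
cat >> h.py <<'E'
HUE.update(yellow=(20,33),green=(50,85))
def rim(im,c,z,r,s,win,smin=150):
    from scipy.optimize import least_squares
    h=cv2.cvtColor(im,cv2.COLOR_BGR2HSV);m=cv2.inRange(h,(HUE[c][0],smin,40),(HUE[c][1],255,255))
    w=np.zeros_like(m);u,v,q=win;w[max(v-q,0):v+q,max(u-q,0):u+q]=255;m&=w
    cs=cv2.findContours(m,cv2.RETR_EXTERNAL,cv2.CHAIN_APPROX_NONE)[0];k=cv2.convexHull(max(cs,key=cv2.contourArea))[:,0]
    hull=np.zeros_like(m);cv2.drawContours(hull,[k],-1,255,1);ys,xs=np.nonzero(hull)
    P=wcast(np.c_[xs,ys],z,s)[:,:2]
    f=least_squares(lambda q:np.hypot(*(P-q).T)-r,P.mean(0),loss='soft_l1',f_scale=.7)
    e=np.hypot(*(P-f.x).T)-r
    print(c,'centre',f.x.round(1),'resid med',np.median(e).round(2),'inl',(abs(e)<1.5).mean().round(2),'tool',to_tool([*f.x,z],s).round(4));return f.x
E
python3 - <<'E'
from h import *
s=np.load('w1_s.npy',allow_pickle=True).item();im=cv2.imread('pics/w1.png')
rim(im,'yellow',64,33,s,(319,222,50)); rim(im,'blue',60,49,s,(535,55,65))
E
```

```text
yellow centre [593.9  18.8] resid med -0.27 inl 1.0 tool [0.0003 0.0036 0.1502]
blue centre [491.2 279.6] resid med 3.1 inl 0.22 tool [ 0.221  -0.1694  0.1543]
```

```bash
python3 -m pendant '[{"xyz":[0,0.003,0.03],"roll":0,"jaw":0},{"xyz":[0,0.003,0.07],"roll":0,"jaw":0},{"xyz":[0,0.003,0.11],"roll":0,"jaw":0},{"xyz":[0,0.003,0.14],"roll":0,"jaw":0},{"xyz":[0,0.003,0.158],"roll":0,"jaw":0},{"xyz":[0,0.003,0.166],"roll":0,"jaw":0},{"xyz":[0,0.003,0.166],"roll":0,"jaw":0},{"xyz":[0,0.003,0.166],"roll":0,"jaw":0}]' 20
python3 -m pendant '[{"xyz":[0,0,0],"roll":0,"jaw":0.15},{"xyz":[0,0,0],"roll":0,"jaw":0.25},{"xyz":[0,0,0],"roll":0,"jaw":0.35},{"xyz":[0,0,0],"roll":0,"jaw":0.45},{"xyz":[0,0,0],"roll":0,"jaw":0.6},{"xyz":[0,0,0],"roll":0,"jaw":0.6},{"xyz":[0,0,0],"roll":0,"jaw":0.6},{"xyz":[0,0,0],"roll":0,"jaw":0.6}]' 20
```

```text
time_s: 3.15
ee_pos: [594.6, 17.6, 49.0]
ee_rot: [179.9, -0.0, 73.3]
force: [0.3, -0.2, 0.2]
gripper_width: 91.3
time_s: 4.15
ee_pos: [594.3, 17.7, 48.3]
ee_rot: [180.0, -0.0, 73.3]
force: [0.4, 1.9, 5.6]
gripper_width: 65.2
```

```bash
python3 -m pendant '[{"xyz":[0,0,-0.004],"roll":0,"jaw":0.6},{"xyz":[0,0,-0.012],"roll":0,"jaw":0.6},{"xyz":[0,0,-0.03],"roll":0,"jaw":0.6},{"xyz":[0,0,-0.05],"roll":0,"jaw":0.6},{"xyz":[0,0,-0.07],"roll":0,"jaw":0.6},{"xyz":[0,0,-0.09],"roll":0,"jaw":0.6},{"xyz":[0,0,-0.1],"roll":0,"jaw":0.6},{"xyz":[0,0,-0.1],"roll":0,"jaw":0.6}]' 20
python3 -m pendant '[{"xyz":[0.02,-0.016,0],"roll":0,"jaw":0.6},{"xyz":[0.05,-0.04,0],"roll":0,"jaw":0.6},{"xyz":[0.08,-0.064,0],"roll":0,"jaw":0.6},{"xyz":[0.11,-0.088,0],"roll":0,"jaw":0.6},{"xyz":[0.13,-0.104,0],"roll":0,"jaw":0.6},{"xyz":[0.145,-0.116,0],"roll":0,"jaw":0.6},{"xyz":[0.15,-0.12,0],"roll":0,"jaw":0.6},{"xyz":[0.15,-0.12,0],"roll":0,"jaw":0.6}]'
python3 - <<'E'
from h import *
s=env.state();im,d=env.grab_frame('wrist');cv2.imwrite('pics/w2.png',im);np.save('w2_s.npy',s,allow_pickle=True)
print(s['ee_pos'],s['ee_rot'],s['force'])
E
```

```text
time_s: 5.15
ee_pos: [594.1, 17.3, 148.4]
ee_rot: [179.9, -0.0, 73.3]
force: [-0.1, 1.1, -1.2]
gripper_width: 65.4
time_s: 6.15
ee_pos: [522.0, 195.3, 147.7]
ee_rot: [-180.0, 0.0, 73.4]
force: [-0.0, 0.2, -1.5]
gripper_width: 65.2
[522.03070697 195.32255911 147.68222593] [-1.79997480e+02  3.25149996e-02  7.33605473e+01] [-0.04982989  0.24756339 -1.54461237]
```

View pics/w2.png

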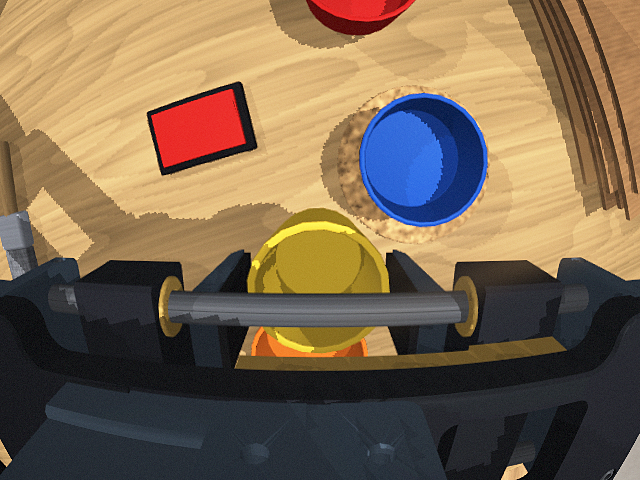

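The yellow pot is held upright: the rim centre is near (320,287) and the sliver of foot above it matches the expected perspective. The blue pot is at (424,159) on the cork, with the ink pad clear at (200,128). I'll fit the blue rim and check the held pot's tilt.

```bash
python3 - <<'E'
from h import *
s=np.load('w2_s.npy',allow_pickle=True).item();im=cv2.imread('pics/w2.png')
rim(im,'blue',60,49,s,(424,159,80))
E
```

```text
blue centre [490.3 284.6] resid med -0.86 inl 1.0 tool [ 0.0765 -0.0559  0.0876]
```

```bash
python3 -m pendant '[{"xyz":[0.02,-0.015,0],"roll":0,"jaw":0.6},{"xyz":[0.045,-0.033,0],"roll":0,"jaw":0.6},{"xyz":[0.065,-0.048,0],"roll":0,"jaw":0.6},{"xyz":[0.0765,-0.056,0],"roll":0,"jaw":0.6},{"xyz":[0.0765,-0.056,0.01],"roll":0,"jaw":0.6},{"xyz":[0.0765,-0.056,0.03],"roll":0,"jaw":0.6},{"xyz":[0.0765,-0.056,0.05],"roll":0,"jaw":0.6},{"xyz":[0.0765,-0.056,0.06],"roll":0,"jaw":0.6}]'
python3 -m pendant '[{"xyz":[0,0,0.005],"roll":0,"jaw":0.6},{"xyz":[0,0,0.01],"roll":0,"jaw":0.6},{"xyz":[0,0,0.014],"roll":0,"jaw":0.6},{"xyz":[0,0,0.017],"roll":0,"jaw":0.6},{"xyz":[0,0,0.018],"roll":0,"jaw":0.6},{"xyz":[0,0,0.019],"roll":0,"jaw":0.6},{"xyz":[0,0,0.02],"roll":0,"jaw":0.6},{"xyz":[0,0,0.02],"roll":0,"jaw":0.6}]'
```

```text
time_s: 7.2
ee_pos: [489.9, 283.4, 86.3]
ee_rot: [-179.9, 0.1, 73.3]
force: [0.0, -0.5, -0.1]
gripper_width: 65.5
time_s: 8.2
ee_pos: [490.3, 284.9, 68.0]
ee_rot: [180.0, -0.0, 73.3]
force: [-0.3, 0.4, -1.6]
gripper_width: 65.5
```

Not in contact yet (force is −1.6 N). I'll ease down another 2 mm.

```bash
python3 -m pendant '[{"xyz":[0,0,0.0005],"roll":0,"jaw":0.6},{"xyz":[0,0,0.001],"roll":0,"jaw":0.6},{"xyz":[0,0,0.0015],"roll":0,"jaw":0.6},{"xyz":[0,0,0.0015],"roll":0,"jaw":0.6},{"xyz":[0,0,0.002],"roll":0,"jaw":0.6},{"xyz":[0,0,0.002],"roll":0,"jaw":0.6},{"xyz":[0,0,0.002],"roll":0,"jaw":0.6},{"xyz":[0,0,0.002],"roll":0,"jaw":0.6}]'
```

```text
time_s: 9.2
ee_pos: [490.3, 284.9, 66.3]
ee_rot: [180.0, -0.0, 73.3]
force: [-1.6, -1.3, 3.9]
gripper_width: 65.5
```

Contact at TCP z 66.3, as predicted. Releasing slowly, then rising.

```bash
python3 -m pendant '[{"xyz":[0,0,0],"roll":0,"jaw":0.25},{"xyz":[0,0,0],"roll":0,"jaw":0.2},{"xyz":[0,0,0],"roll":0,"jaw":0.15},{"xyz":[0,0,0],"roll":0,"jaw":0.1},{"xyz":[0,0,0],"roll":0,"jaw":0.05},{"xyz":[0,0,0],"roll":0,"jaw":0},{"xyz":[0,0,0],"roll":0,"jaw":0},{"xyz":[0,0,0],"roll":0,"jaw":0}]'
python3 -m pendant '[{"xyz":[0,0,-0.005],"roll":0,"jaw":0},{"xyz":[0,0,-0.02],"roll":0,"jaw":0},{"xyz":[0,0,-0.05],"roll":0,"jaw":0},{"xyz":[0,0,-0.09],"roll":0,"jaw":0},{"xyz":[0,0,-0.12],"roll":0,"jaw":0},{"xyz":[0,0,-0.14],"roll":0,"jaw":0},{"xyz":[0,0,-0.148],"roll":0,"jaw":0},{"xyz":[0,0,-0.148],"roll":0,"jaw":0}]'
python3 - <<'E'
from h import *
s=env.state();im,d=env.grab_frame('wrist');cv2.imwrite('pics/w3.png',im)
print(s['ee_pos'],s['gripper_width'])
rim(im,'yellow',82,33,s,(319,240,90),120)
print('green tool',to_tool([541.2,-277.1,72],s))
E
```

```text
time_s: 10.2
ee_pos: [490.3, 284.9, 66.0]
ee_rot: [180.0, -0.0, 73.3]
force: [-0.3, -0.1, 0.1]
gripper_width: 91.3
time_s: 11.2
ee_pos: [490.3, 285.0, 214.5]
ee_rot: [180.0, -0.1, 73.3]
force: [0.1, 0.3, 0.1]
gripper_width: 91.8
[490.34448694 284.96479646 214.54708212] 91.77038305016045
yellow centre [489.7 284.7] resid med -0.49 inl 1.0 tool [-0.0006 -0.0007  0.1325]
green tool [-0.52402366  0.20973989  0.14223635]
```

View pics/w3.png

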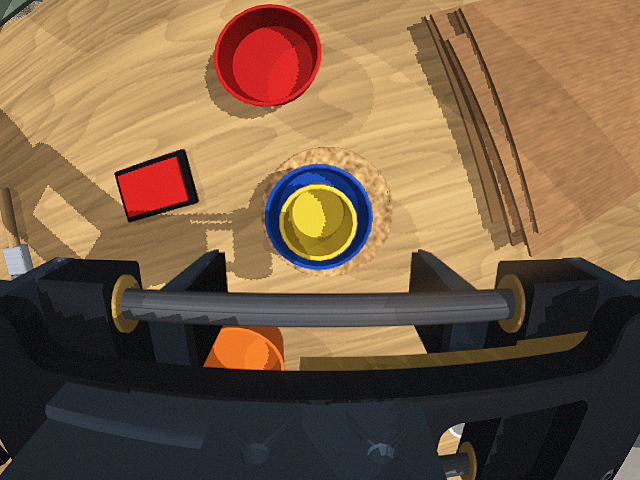

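The yellow pot stands upright in the blue one: yellow rim at (318,221), blue ring at (318,217), on the cork. Going to the green pot.

```bash
python3 -m pendant '[{"xyz":[-0.03,0.012,0],"roll":0,"jaw":0},{"xyz":[-0.08,0.032,0],"roll":0,"jaw":0},{"xyz":[-0.13,0.052,0],"roll":0,"jaw":0},{"xyz":[-0.18,0.072,0],"roll":0,"jaw":0},{"xyz":[-0.23,0.092,0],"roll":0,"jaw":0},{"xyz":[-0.28,0.112,0],"roll":0,"jaw":0},{"xyz":[-0.33,0.132,0],"roll":0,"jaw":0},{"xyz":[-0.38,0.152,0],"roll":0,"jaw":0}]'
python3 -m pendant '[{"xyz":[-0.045,0.018,0],"roll":0,"jaw":0},{"xyz":[-0.085,0.036,0],"roll":0,"jaw":0},{"xyz":[-0.115,0.048,0],"roll":0,"jaw":0},{"xyz":[-0.135,0.056,0],"roll":0,"jaw":0},{"xyz":[-0.143,0.06,0],"roll":0,"jaw":0},{"xyz":[-0.143,0.06,0],"roll":0,"jaw":0},{"xyz":[-0.143,0.06,0],"roll":0,"jaw":0},{"xyz":[-0.143,0.06,0],"roll":0,"jaw":0}]'
python3 - <<'E'
from h import *
s=env.state();im,d=env.grab_frame('wrist');cv2.imwrite('pics/w4.png',im)
print(s['ee_pos'],s['ee_rot'])
rim(im,'green',72,23.5,s,(319,230,70),90)
E
```

```text
time_s: 12.25
ee_pos: [526.3, -124.3, 212.8]
ee_rot: [-179.9, -0.0, 73.3]
force: [-0.6, -0.3, -0.1]
gripper_width: 91.2
time_s: 13.25
ee_pos: [543.5, -276.0, 214.1]
ee_rot: [180.0, -0.0, 73.4]
force: [0.4, -0.1, 0.4]
gripper_width: 91.2
[ 543.4846674  -275.96939704  214.12570818] [ 1.79995134e+02 -1.55149471e-02  7.34061344e+01]
green centre [ 543.7 -277.1] resid med -0.28 inl 0.93 tool [-0.0011  0.0005  0.1421]
```

View pics/w4.png

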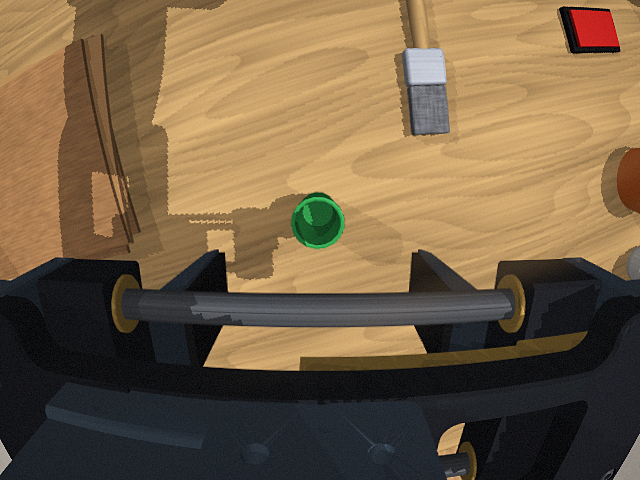

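Green rim at (318,221), centred between the fingers. Grasping 16 mm below the rim.

```bash
python3 -m pendant '[{"xyz":[-0.001,0,0.03],"roll":0,"jaw":0},{"xyz":[-0.001,0,0.07],"roll":0,"jaw":0},{"xyz":[-0.001,0,0.11],"roll":0,"jaw":0},{"xyz":[-0.001,0,0.135],"roll":0,"jaw":0},{"xyz":[-0.001,0,0.15],"roll":0,"jaw":0},{"xyz":[-0.001,0,0.158],"roll":0,"jaw":0},{"xyz":[-0.001,0,0.158],"roll":0,"jaw":0},{"xyz":[-0.001,0,0.158],"roll":0,"jaw":0}]' 20
python3 -m pendant '[{"xyz":[0,0,0],"roll":0,"jaw":0.25},{"xyz":[0,0,0],"roll":0,"jaw":0.4},{"xyz":[0,0,0],"roll":0,"jaw":0.45},{"xyz":[0,0,0],"roll":0,"jaw":0.5},{"xyz":[0,0,0],"roll":0,"jaw":0.6},{"xyz":[0,0,0],"roll":0,"jaw":0.75},{"xyz":[0,0,0],"roll":0,"jaw":0.75},{"xyz":[0,0,0],"roll":0,"jaw":0.75}]' 20
```

```text
time_s: 14.3
ee_pos: [543.8, -278.2, 57.0]
ee_rot: [179.9, 0.0, 73.3]
force: [-0.0, 0.0, 0.4]
gripper_width: 91.2
time_s: 15.3
ee_pos: [543.2, -277.8, 55.9]
ee_rot: [180.0, -0.0, 73.3]
force: [-0.7, 0.5, 0.5]
gripper_width: 45.9
```

```bash
python3 -m pendant '[{"xyz":[0,0,-0.004],"roll":0,"jaw":0.75},{"xyz":[0,0,-0.012],"roll":0,"jaw":0.75},{"xyz":[0,0,-0.03],"roll":0,"jaw":0.75},{"xyz":[0,0,-0.055],"roll":0,"jaw":0.75},{"xyz":[0,0,-0.08],"roll":0,"jaw":0.75},{"xyz":[0,0,-0.105],"roll":0,"jaw":0.75},{"xyz":[0,0,-0.12],"roll":0,"jaw":0.75},{"xyz":[0,0,-0.12],"roll":0,"jaw":0.75}]' 20
python3 -m pendant '[{"xyz":[0.01,-0.004,0],"roll":0,"jaw":0.75},{"xyz":[0.03,-0.012,0],"roll":0,"jaw":0.75},{"xyz":[0.06,-0.024,0],"roll":0,"jaw":0.75},{"xyz":[0.095,-0.038,0],"roll":0,"jaw":0.75},{"xyz":[0.13,-0.052,0],"roll":0,"jaw":0.75},{"xyz":[0.165,-0.066,0],"roll":0,"jaw":0.75},{"xyz":[0.2,-0.08,0],"roll":0,"jaw":0.75},{"xyz":[0.235,-0.095,0],"roll":0,"jaw":0.75}]'
python3 -m pendant '[{"xyz":[0.035,-0.014,0],"roll":0,"jaw":0.75},{"xyz":[0.07,-0.028,0],"roll":0,"jaw":0.75},{"xyz":[0.105,-0.042,0],"roll":0,"jaw":0.75},{"xyz":[0.135,-0.055,0],"roll":0,"jaw":0.75},{"xyz":[0.165,-0.067,0],"roll":0,"jaw":0.75},{"xyz":[0.185,-0.075,0],"roll":0,"jaw":0.75},{"xyz":[0.195,-0.08,0],"roll":0,"jaw":0.75},{"xyz":[0.2,-0.082,0],"roll":0,"jaw":0.75}]'
python3 -m pendant '[{"xyz":[0.01,-0.004,0],"roll":0,"jaw":0.75},{"xyz":[0.03,-0.012,0],"roll":0,"jaw":0.75},{"xyz":[0.05,-0.02,0],"roll":0,"jaw":0.75},{"xyz":[0.07,-0.028,0],"roll":0,"jaw":0.75},{"xyz":[0.083,-0.033,0],"roll":0,"jaw":0.75},{"xyz":[0.089,-0.035,0],"roll":0,"jaw":0.75},{"xyz":[0.089,-0.035,0],"roll":0,"jaw":0.75},{"xyz":[0.089,-0.035,0],"roll":0,"jaw":0.75}]'
python3 - <<'E'
from h import *
s=env.state();im,d=env.grab_frame('wrist');cv2.imwrite('pics/w5.png',im)
print(s['ee_pos'],s['force'],'to goal',to_tool([489.8,284.8,88],s).round(4))
E
```

```text
time_s: 16.3
ee_pos: [543.6, -278.2, 177.1]
ee_rot: [179.9, 0.0, 73.3]
force: [-0.2, -0.0, -1.4]
gripper_width: 45.7
time_s: 17.3
ee_pos: [518.1, -23.0, 175.3]
ee_rot: [-179.9, -0.0, 73.4]
force: [0.4, -0.2, 0.0]
gripper_width: 46.0
time_s: 18.3
ee_pos: [497.4, 190.2, 175.6]
ee_rot: [-180.0, 0.0, 73.4]
force: [-0.2, -0.4, -1.1]
gripper_width: 46.3
time_s: 19.3
ee_pos: [490.3, 284.4, 175.9]
ee_rot: [-180.0, 0.0, 73.3]
force: [-1.1, 0.1, -0.5]
gripper_width: 46.1
[490.26277134 284.40938346 175.94612737] [-1.13151002  0.14560228 -0.46699434] to goal [ 0.0003 -0.0006  0.0879]
```

View pics/w5.png

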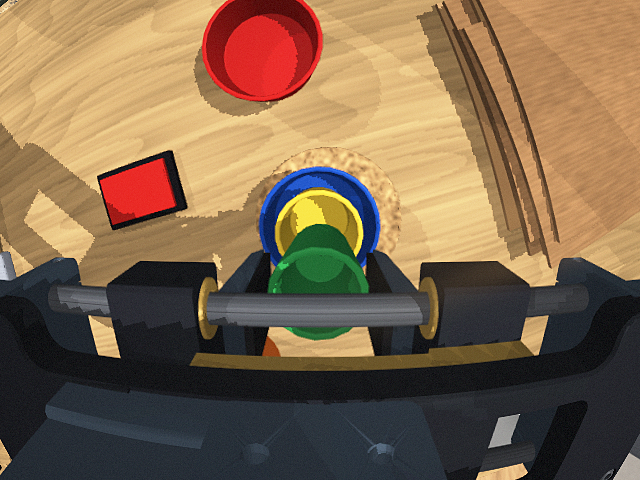

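The green pot is held upright (rim near (320,290)), directly above the nest (yellow at (318,230)). Lowering.

```bash
python3 -m pendant '[{"xyz":[0,0,0.006],"roll":0,"jaw":0.75},{"xyz":[0,0,0.018],"roll":0,"jaw":0.75},{"xyz":[0,0,0.03],"roll":0,"jaw":0.75},{"xyz":[0,0,0.042],"roll":0,"jaw":0.75},{"xyz":[0,0,0.054],"roll":0,"jaw":0.75},{"xyz":[0,0,0.064],"roll":0,"jaw":0.75},{"xyz":[0,0,0.069],"roll":0,"jaw":0.75},{"xyz":[0,0,0.07],"roll":0,"jaw":0.75}]'
python3 -m pendant '[{"xyz":[0,0,0.005],"roll":0,"jaw":0.75},{"xyz":[0,0,0.009],"roll":0,"jaw":0.75},{"xyz":[0,0,0.013],"roll":0,"jaw":0.75},{"xyz":[0,0,0.015],"roll":0,"jaw":0.75},{"xyz":[0,0,0.016],"roll":0,"jaw":0.75},{"xyz":[0,0,0.017],"roll":0,"jaw":0.75},{"xyz":[0,0,0.017],"roll":0,"jaw":0.75},{"xyz":[0,0,0.017],"roll":0,"jaw":0.75}]'
python3 -m pendant '[{"xyz":[0,0,0.0005],"roll":0,"jaw":0.75},{"xyz":[0,0,0.0005],"roll":0,"jaw":0.75},{"xyz":[0,0,0.001],"roll":0,"jaw":0.75},{"xyz":[0,0,0.001],"roll":0,"jaw":0.75},{"xyz":[0,0,0.001],"roll":0,"jaw":0.75},{"xyz":[0,0,0.001],"roll":0,"jaw":0.75},{"xyz":[0,0,0.001],"roll":0,"jaw":0.75},{"xyz":[0,0,0.001],"roll":0,"jaw":0.75}]'
```

```text
time_s: 20.35
ee_pos: [490.2, 284.9, 105.7]
ee_rot: [-180.0, 0.0, 73.3]
force: [0.2, 0.9, -0.6]
gripper_width: 45.5
time_s: 21.35
ee_pos: [490.3, 285.0, 89.1]
ee_rot: [180.0, -0.0, 73.3]
force: [-0.2, -0.4, -0.9]
gripper_width: 46.2
time_s: 22.35
ee_pos: [490.3, 284.9, 88.0]
ee_rot: [180.0, -0.0, 73.3]
force: [-0.7, -0.7, -0.9]
gripper_width: 46.1
```

```bash
python3 -m pendant '[{"xyz":[0,0,0.0005],"roll":0,"jaw":0.75},{"xyz":[0,0,0.0005],"roll":0,"jaw":0.75},{"xyz":[0,0,0.001],"roll":0,"jaw":0.75},{"xyz":[0,0,0.001],"roll":0,"jaw":0.75},{"xyz":[0,0,0.001],"roll":0,"jaw":0.75},{"xyz":[0,0,0.001],"roll":0,"jaw":0.75},{"xyz":[0,0,0.001],"roll":0,"jaw":0.75},{"xyz":[0,0,0.001],"roll":0,"jaw":0.75}]'
```

```text
time_s: 23.35
ee_pos: [490.6, 285.0, 87.7]
ee_rot: [180.0, -0.0, 73.3]
force: [-0.5, -0.7, 7.2]
gripper_width: 46.0
```

Contact (+7 N). Releasing, rising 160 mm, and checking.

```bash
python3 -m pendant '[{"xyz":[0,0,0],"roll":0,"jaw":0.45},{"xyz":[0,0,0],"roll":0,"jaw":0.4},{"xyz":[0,0,0],"roll":0,"jaw":0.35},{"xyz":[0,0,0],"roll":0,"jaw":0.25},{"xyz":[0,0,0],"roll":0,"jaw":0.15},{"xyz":[0,0,0],"roll":0,"jaw":0},{"xyz":[0,0,0],"roll":0,"jaw":0},{"xyz":[0,0,0],"roll":0,"jaw":0}]'
python3 -m pendant '[{"xyz":[0,0,-0.005],"roll":0,"jaw":0},{"xyz":[0,0,-0.02],"roll":0,"jaw":0},{"xyz":[0,0,-0.05],"roll":0,"jaw":0},{"xyz":[0,0,-0.09],"roll":0,"jaw":0},{"xyz":[0,0,-0.12],"roll":0,"jaw":0},{"xyz":[0,0,-0.15],"roll":0,"jaw":0},{"xyz":[0,0,-0.16],"roll":0,"jaw":0},{"xyz":[0,0,-0.16],"roll":0,"jaw":0}]'
python3 - <<'E'
from h import *
s=env.state();im,d=env.grab_frame('wrist');sc,_=env.grab_frame('scene')
print(s['ee_pos'],s['gripper_width'])
rim(im,'green',104,23.5,s,(319,230,80),90); rim(im,'yellow',82,33,s,(319,230,90),120); rim(im,'blue',60,49,s,(319,230,110),120)
a=cv2.resize(im[120:300,220:420],(400,360));b=cv2.resize(sc[200:300,380:491],(400,360),interpolation=cv2.INTER_CUBIC)
cv2.imwrite('pics/final.png',np.hstack([a,b]))
E
```

```text
time_s: 24.35
ee_pos: [490.3, 284.9, 87.0]
ee_rot: [180.0, -0.0, 73.3]
force: [0.6, 0.2, 0.6]
gripper_width: 91.5
time_s: 25.35
ee_pos: [490.4, 285.0, 247.6]
ee_rot: [179.9, -0.1, 73.3]
force: [0.1, -0.3, -0.5]
gripper_width: 91.2
[490.36256892 284.97117307 247.56455981] 91.21541541669447
green centre [490.7 285.5] resid med -0.22 inl 0.88 tool [4.000e-04 1.000e-04 1.436e-01]
yellow centre [489.9 284.6] resid med -0.54 inl 1.0 tool [-0.0007 -0.0005  0.1656]
blue centre [490.3 284.9] resid med -0.97 inl 0.95 tool [-0.0003 -0.0002  0.1876]
```

View pics/final.png

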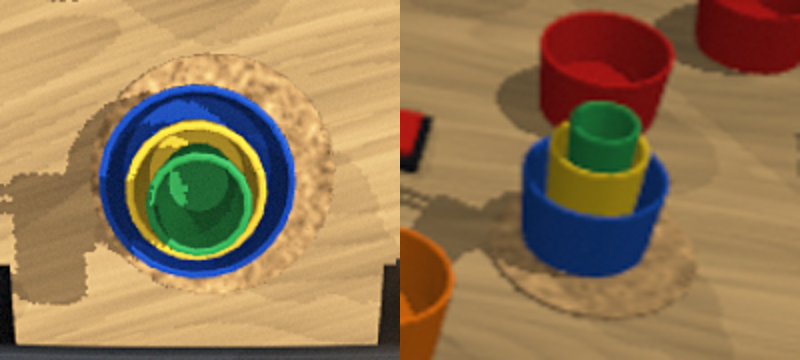

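The nest is concentric and upright: green, yellow and blue rims stepped, standing on the cork with the fingers clear. I'll check the offset from the mat (mat centre ≈ (327,207) in the wrist picture) and that the bystanders haven't moved, then hand in.

```bash
python3 - <<'E'
from h import *
s=env.state();m=wcast([327,207],4,s)[0];print('mat',m.round(1),'offset',np.hypot(*(m[:2]-[490.3,284.9])).round(1))
im,_=env.grab_frame('top');a=cv2.imread('pics/top0.png')
for n,(u,v) in dict(ink=(264,281),stamp=(384,138),glue=(254,138),brush=(372,280)).items():
    w=np.s_[v-40:v+40,u-30:u+30]; print(n,'changed px',int((cv2.absdiff(im[w],a[w]).max(2)>60).sum()))
if np.hypot(*(m[:2]-[490.3,284.9]))<35: print(env.job_done())
E
```

```text
mat [496.5 292.3   4. ] offset 9.7
ink changed px 0
stamp changed px 0
glue changed px 0
brush changed px 0
the job is handed in; nothing more can be done
None
```

The three pots are nested and the job is handed in at about 25 s of the 64 s allowed. The yellow medium pot is in the blue large one and the green small pot is in the yellow one. The nest stands on the cork mat where the blue pot already was. I lowered each pot until its floor contact showed in the force reading, then opened the fingers slowly.

**Last checks:**
- **Alignment:** the three rim centres agree within about 1.2 mm, and the contact heights matched full seating to within about 1 mm. The final close-up shows the pots upright.
- **Mat:** the blue pot is about 10 mm from the mat centre, against a 45 mm limit. I read the mat centre off the picture by eye.
- **Bystanders:** before and after top views show no change at the ink pad, stamp, glue jar or brush.
- **Robot:** the fingers were open and well above the nest at hand-in.

**Disagreements:** my first colour masks missed yellow and green, so I read those two rim centres from the crop. The top camera's positions were about 3 mm off the wrist camera's, and I used the wrist values. One early wrist fit of the blue pot, from the edge of the picture, was poor, so I measured it again closer up.

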